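# Stow the RF accessories in their foam nests

## Task

The interference test is finished: put the four loose accessories away, each lying flat on the floor of the foam nest cut to its own shape - the large ferrite ring in the large round recess, the small ferrite ring in the small round recess, the box-shaped limiter in the oblong recess and the tee in the T-shaped recess, its stem in the stem of the T. Set them down gently, without dropping them, let go of them all and leave them at rest.

Things in the scene. Friction and masses are not known exactly. Their poses are not given: they have to be found in the camera images.
- core_large_mid (a point): Large ferrite ring, dark grey, loose, lying flat on the bench: outer diameter 62 mm, hole 34 mm, 26 mm high, about 160 g. Point: centre of the ring, half-way up (13 mm above its underside); z along the ring's axis, up.
- core_small_mid (a point): Small ferrite ring, dark grey, loose, lying flat on the bench: outer diameter 40 mm, hole 20 mm, 22 mm high, about 70 g. Point: centre of the ring, half-way up (11 mm above its underside); z along the ring's axis, up.
- limiter_mid (a point): In-line limiter, loose, about 140 g: aluminium box 50 mm long (x), 30 mm wide (y), 30 mm high, with a round steel connector (diameter 20 mm) on each end, 80 mm long over all; the two ends are alike. Point: its centre, half-way up (15 mm above its underside); x along its length, z up.
- tee_mid (a point): Steel coaxial tee, loose, flat, 22 mm high, about 160 g, T-shaped from above. Point: middle of its 56 (x) x 70 (y) mm outline, 11 mm above its underside; x points along the stem away from the crossbar, z up. Crossbar: x = -28 to -6 mm, 70 mm long (y). Stem: 22 mm wide (y), flat-sided from x = -6 to 24 mm, round end to 28 mm; grip it across the stem near x = 12 mm.
- nest_large: Fixed black foam block, 11 mm high, one recess 6 mm deep; its grey floor is 5 mm above the bench. Origin: centre of the block's underside, on the bench; z up. Block 100 x 100 mm; round recess 76 mm in diameter in its middle, for the large ring (7 mm play all round).
- nest_small: Fixed black foam block, 11 mm high, one recess 6 mm deep; its grey floor is 5 mm above the bench. Origin: centre of the block's underside, on the bench; z up. Block 78 x 78 mm; round recess 54 mm in diameter in its middle, for the small ring (7 mm play all round).
- nest_limiter: Fixed black foam block, 11 mm high, one recess 6 mm deep; its grey floor is 5 mm above the bench. Origin: centre of the block's underside, on the bench; z up. Block 118 mm (x) x 68 mm (y); oblong recess 94 mm (x) x 44 mm (y) in its middle, for the limiter, which lies along x, either way round (7 mm play all round).
- nest_tee: Fixed black foam block, 11 mm high, one recess 6 mm deep; its grey floor is 5 mm above the bench. Origin: centre of the block's underside, on the bench; z up. Block 94 (x) x 108 (y) mm. T recess = tee outline + 7 mm all round: bar slot x = -35 to 1 mm, 84 mm long (y); stem slot 36 mm wide on to x = 35 mm. Tee in place: its centre over the origin, its x (stem) along the nest's x.
Mind the look-alikes: they are no part of the job. What is shaped like the nest_limiter but white or yellow is not meant.

How it is judged:
By the outcome, as a careful person would: the job done as asked, in the order asked, and still so for the second after the job is handed in, with the robot touching nothing.
It also fails if it takes over 104 s, if anything falls off the work surface, if the arm or the gripper's body presses on something with over 40 N, if the wrist force passes 120 N, or if a joint passes its speed limit or range.

## Robot

A 6-joint arm with a two-finger parallel gripper is mounted at the origin on the work surface. World frame = base frame: x ahead of the robot, y to its left, z up, the work surface at z = 0. Lengths are in m, angles in rad, forces in N, time in s.
With the tool pointing down it reaches from about 0.25 to 0.8 m from the base axis. Payload 8.5 kg.
Tool frame: the origin (TCP) lies midway between the tips of the shut fingers; the grasp point (between the pads) lies 19 mm behind it (ctrl.tcp_to_grasp is the z of the grasp point in the tool frame, in m); z points along the fingers, x is the direction in which the jaws open and shut, and the axes are right-handed (so a half turn about z gives the same grasp; the last joint's range is limited). The gripper opens to 85 mm and grips with 20 to 120 N. Pads are 22 mm wide; open, the fingers measure 114 mm over their backs; the gripper's body (76 mm by 85 mm) begins 54 mm behind the grasp point. The pads swing forward as they close: fully open they stand 13 mm farther back than shut.
Start: joints at [-1.341, 0.238, -0.013, 1.319, 0, 1.571], TCP at [0.12, -0.511, 0.231] pointing down, gripper open.
Joint ranges: [-2.66, 2.66], [-1.03, 1.9], [-1.14, 1.46], [-1.82, 2.27], [-1.45, 1.34], [-3.14, 3.14]. Speed limits (rad/s): [2.22, 2.22, 2.79, 3.14, 3.14, 3.14].

## Interface

Orientations are given as a 3x3 rotation matrix whose columns are the frame's x, y, z axes.
In Python, from plant import ctrl, eyes gives the robot as it stands. The module is installed in compiled form; this text tells all that it offers.
- The arm moves only by the tool apply_moves, never from a script. Its argument "motion" is one flat list of numbers, 4 for each row, row after row: the shift along the tool's x, y, z in mm, then the turn about the tool's z in degrees. A call has exactly 5 rows; each row is the pose to reach, as a shift and turn from the pose commanded when the call began, along the tool's axes at that moment; what a row does not reach only later rows make up. A row lasts 1/10 s, in which the tool goes at most 50 mm and 8.59 degrees, less where a joint would pass 70% of its speed; a pose out of reach is approached as far as the arm can. A call with a gripper value outside its range is refused whole. "fingers" is the opening, from 0 (shut) to 1 (fully open), set as the call begins (left out, the last holds). The fingers move at their own pace and stop on an object; "squeeze" is the grip in N (left out, the last holds). Time passes only in rows, so rows that repeat a pose let the fingers close, or fill a call up. It gives the time, the measured TCP pose, the force and the opening at its end, in the units of the state.
- ctrl.sense(): the state, without advancing time (a new reading comes with each control period).
- eyes.get_image(name): name is "scene" or "top" or "wrist"; returns the picture (400x640x3 uint8, red, green, blue); there is no depth.
- eyes.camera_info(name): a dict with "fx", "fy", "cx", "cy" (pixels), "R" (3x3) and "t" (3): a world point X has camera coordinates R X + t; the wrist camera has in their place "tool_from_camera" (4x4, takes a point from camera to tool coordinates, whose origin is the TCP and whose axes are the tool frame's). Camera axes: x right, y down, z forward; pixel columns grow to the right and rows downward; lengths in m; the calibration is good to about 2 mm. A picture is of the moment at which its call begins: read the wrist's pose just before it. camera_info takes no time and is no camera call.
- ctrl.close_job(): hands the job in, once; it reports no verdict.
The state is a dict: "time_s": time; "joints": joint angles; "qvel": joint speeds; "effort": joint torques, N m; "tool_pos": TCP position; "tool_rot": TCP orientation; "force": force on the tool from outside, world axes, zero at the start; "ft_torque": the same for the moment, N m; "grip_width": finger opening in m.
Only numpy, scipy, OpenCV 4.12 (cv2) and the standard library are available. Lean on these libraries where they do the work, as an engineer would, in place of code of your own. Each camera call takes 0.05 s, during which the arm holds its last target. There are 200 camera calls.

## Working session

There is one attempt and no reset: what is moved stays moved. The work goes in short steps, Python scripts to look and compute and a tool call to move; the robot and the scene stay as the last step left them, time stands still between calls to the robot, and variables do not carry over. Pictures are saved under pics/ and viewed, about 12 in all and at most 16, crops included, and the job is handed in when it is done.

Besides the shell and the picture viewer there is one more tool, called after "Emit:" by a JSON object that holds its "fn" and its "kwargs". apply_moves: Moves the arm, as the interface text tells. Its arguments: {"type":"object","properties":{"motion":{"type":"array"},"fingers":{"type":"number"},"squeeze":{"type":"number"}},"required":["motion"]}

```bash
mkdir -p pics
python3 - <<'E'
from plant import ctrl, eyes
import cv2, json
for n in ("scene","top"):
    im=eyes.get_image(n); cv2.imwrite(f"pics/{n}0.png",im[:,:,::-1]); 
    print(n,eyes.camera_info(n))
print(eyes.camera_info("wrist"), ctrl.tcp_to_grasp)
s=ctrl.sense(); print(s)
E
```

```text
scene {'fx': 481.1974901479271, 'fy': 481.1974901479271, 'cx': 320.5093739023295, 'cy': 198.23693029200476, 'R': array([[ 0.81721391,  0.57627016, -0.00860937],
       [ 0.31494399, -0.45903572, -0.83072046],
       [-0.48267143,  0.67616485, -0.5566232 ]]), 't': array([-0.47755092, -0.15624207,  1.76747605])}
top {'fx': 382.43690661061817, 'fy': 382.43690661061817, 'cx': 321.9110317532054, 'cy': 205.68458782421908, 'R': array([[ 0.07123714, -0.99745802, -0.0016636 ],
       [-0.97386986, -0.06919173, -0.21630998],
       [ 0.21564502,  0.01702944, -0.97632332]]), 't': array([-0.02476806,  0.57374951,  0.91004565])}
{'fx': 282.6810804478838, 'fy': 282.6810804478838, 'cx': 319.6482308393353, 'cy': 198.06118404587184, 'tool_from_camera': array([[ 9.99999883e-01,  5.06946130e-05,  4.81469207e-04,
        -4.50446596e-04],
       [-1.96276711e-04,  9.51557408e-01,  3.07471072e-01,
        -7.94406325e-02],
       [-4.42558464e-04, -3.07471130e-01,  9.51557307e-01,
        -1.40952615e-01],
       [ 0.00000000e+00,  0.00000000e+00,  0.00000000e+00,
         1.00000000e+00]])} -0.0187
{'time_s': 0.1, 'joints': array([-1.34098298e+00,  2.38722572e-01, -1.41818421e-02,  1.31922166e+00,
        2.37778237e-05,  1.57079926e+00]), 'qvel': array([ 0.00153291, -0.00197151,  0.00271515, -0.00015566,  0.00233176,
        0.00197853]), 'effort': array([ 2.89958939e-05, -5.39719391e+01,  3.46998525e+01,  1.34807450e-02,
        1.49198456e-05,  1.89574155e-05]), 'tool_pos': array([ 0.11951106, -0.51081582,  0.23073636]), 'tool_rot': array([[ 2.27792722e-01, -9.73709606e-01, -2.79758860e-04],
       [-9.73708739e-01, -2.27792892e-01,  1.30020636e-03],
       [-1.32975050e-03, -2.37738978e-05, -9.99999116e-01]]), 'force': array([ 0.16473548, -0.43268309, -0.09895398]), 'ft_torque': array([0.02372583, 0.02419331, 0.01088001]), 'grip_width': 0.08539992288365772}
```

View pics/top0.png

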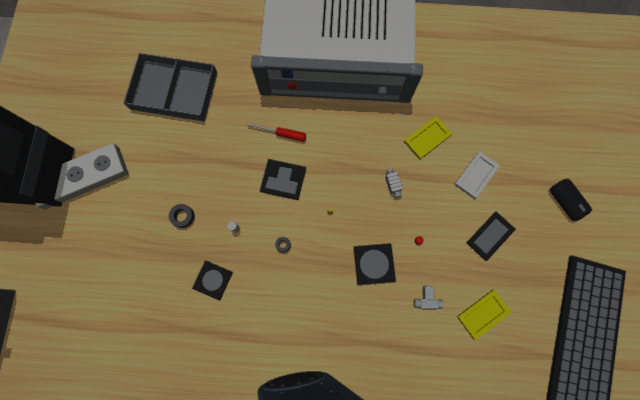

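View pics/scene0.png

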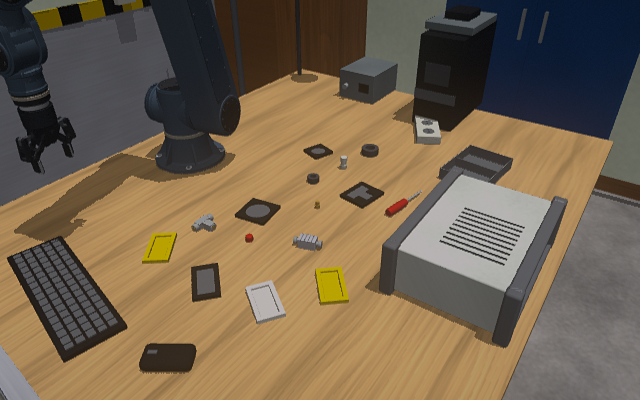

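Top view: the large ring is at (181,216), the small ring at (283,244), the limiter at (394,183) and the tee at (429,299).
Nests: large (375,264), small (213,280), tee (284,179).
Candidates for the limiter nest are black with grey floor (491,236), yellow (428,138) and (484,314), and white (478,174). I choose the black one.
Ring look-alikes are the sockets on the power strip (75,174) and (102,163), the knob (233,227), the red cap (419,240) and the brass bit (330,212). None of these are wanted.

```bash
cat > h.py <<'E'
import numpy as np, cv2
from plant import ctrl, eyes
def cast(name,px,z,pose=None):
    """pixels (N,2) -> world points on plane z (N,2)"""
    c=eyes.camera_info(name); px=np.asarray(px,float).reshape(-1,2)
    d=np.c_[(px[:,0]-c["cx"])/c["fx"],(px[:,1]-c["cy"])/c["fy"],np.ones(len(px))]
    if name=="wrist":
        T=c["tool_from_camera"]; p,R=pose
        o=p+R@T[:3,3]; d=d@(R@T[:3,:3]).T
    else:
        o=-c["R"].T@c["t"]; d=d@c["R"]
    s=(z-o[2])/d[:,2]
    return (o+s[:,None]*d)[:,:2]
def nonwood(im):
    hsv=cv2.cvtColor(im,cv2.COLOR_RGB2HSV)
    return ((hsv[...,1]<75)|(hsv[...,2]<60)).astype(np.uint8)
def comp(mask,seed):
    n,l,st,_=cv2.connectedComponentsWithStats(mask)
    y,x=np.nonzero(l); i=np.argmin((x-seed[0])**2+(y-seed[1])**2)
    return (l==l[y[i],x[i]]).astype(np.uint8)
def outline(m):
    return max(cv2.findContours(m,cv2.RETR_EXTERNAL,cv2.CHAIN_APPROX_NONE)[0],key=cv2.contourArea).reshape(-1,2)
def rect(name,m,z,pose=None):
    w=cast(name,outline(m),z,pose)
    (c,(a,b),_)=r=cv2.minAreaRect((w*1000).astype(np.float32))
    bx=cv2.boxPoints(r); e=[bx[1]-bx[0],bx[2]-bx[1]]; e.sort(key=np.linalg.norm)
    L=e[1]; ang=np.degrees(np.arctan2(L[1],L[0]))%180
    ys,xs=np.nonzero(m); cen=cast(name,np.c_[xs,ys],z,pose).mean(0)*1000
    return np.round(c,1),np.round([np.linalg.norm(L),np.linalg.norm(e[0])],1),round(ang,1),np.round(cen-c,1)
def pose():
    s=ctrl.sense(); return s["tool_pos"],s["tool_rot"]
E
python3 - <<'E'
from h import *
im=cv2.imread("pics/top0.png")[:,:,::-1].copy()
m=nonwood(im)
S=dict(core_l=(165+8,216,.013),core_s=(275,244,.011),lim=(394,183,.015),tee=(429,299,.011),n_large=(359,264,.011),n_small=(202,280,.011),n_lim=(475,238,.011),n_tee=(270,185,.011))
vis=im.copy()
for k,(x,y,z) in S.items():
    c=comp(m,(x,y)); o=outline(c); f=np.zeros_like(c); cv2.fillPoly(f,[o],1)
    cv2.drawContours(vis,[o.reshape(-1,1,2)],-1,(255,0,0),1)
    print(k,*rect("top",c if k in("tee","lim") else f,z))
hsv=cv2.cvtColor(im,cv2.COLOR_RGB2HSV)
g=((hsv[...,1]<75)&(hsv[...,2]>60)).astype(np.uint8)
for k,s in dict(f_tee=(284,182),f_large=(375,264),f_small=(212,280),f_lim=(491,236)).items():
    c=comp(g,s); print(k,*rect("top",c,.005))
cr=vis[110:330,150:530]; cv2.imwrite("pics/crop1.png",cv2.resize(cr,None,fx=2.1,fy=2.1,interpolation=cv2.INTER_CUBIC)[:,:,::-1])
E
```

```text
core_l [531.4 388.7] [67.4 60.4] 51.7 [0.1 0.2]
core_s [474.8 113.4] [39.5 36.8] 49.6 [ 0.3 -0.6]
lim [ 663.3 -172.4] [83.6 37.2] 17.5 [-0.6  0.2]
tee [ 368.5 -270. ] [73.5 57. ] 94.1 [-7.4 -0.6]
n_large [ 441.5 -128.7] [98.5 98.1] 9.0 [-0.6 -0. ]
n_small [370.  284.7] [79.  76.7] 71.6 [-0.2 -0.1]
n_lim [ 536.7 -432.1] [119.8  67.3] 138.9 [-0.6  0.2]
n_tee [652.3 128.5] [107.6  94.7] 81.4 [-0.3  0.2]
f_tee [654.9 129.7] [83.5 68.1] 81.6 [-7.2  0.7]
f_large [ 441.4 -129.7] [73.2 72.7] 92.9 [0.6 0.2]
f_small [371.5 287. ] [51.1 50.6] 141.1 [-0.7 -0.2]
f_lim [ 537.8 -435.1] [90.7 43. ] 138.8 [-0.2  0.3]
```

View pics/crop1.png

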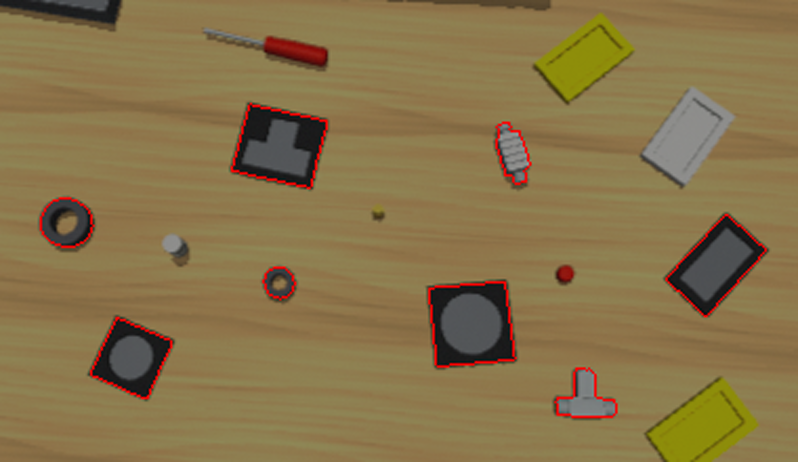

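```bash
cat >> h.py <<'E'
def plan(x,y,z,psi,step=40):
    """print calls (mm,deg in tool axes) to go to world x,y,z mm with tool x at psi deg"""
    p,R=pose(); p=p*1000; a=np.degrees(np.arctan2(R[1,0],R[0,0]))
    t=np.array([x,y,z])-p; dpsi=(psi-a+180)%360-180
    n=int(np.ceil(max(np.linalg.norm(t)/step/5,abs(dpsi)/8.5/5,.2)))
    for i in range(n):
        b=np.radians(a+dpsi*i/n); v=t/n
        print("call",i+1,"/",n,np.round([v[0]*np.cos(b)+v[1]*np.sin(b),v[0]*np.sin(b)-v[1]*np.cos(b),-v[2],-dpsi/n],1))
def project(X,ps):
    c=eyes.camera_info("wrist"); T=c["tool_from_camera"]; p,R=ps
    q=T[:3,:3].T@(R.T@(np.asarray(X)-p)-T[:3,3])
    return np.array([c["fx"]*q[0]/q[2]+c["cx"],c["fy"]*q[1]/q[2]+c["cy"]])
def wrist(save=None):
    ps=pose(); im=eyes.get_image("wrist")
    if save: cv2.imwrite(save,im[:,:,::-1])
    return im,ps
def wmeas(im,ps,x,y,z,grey=False):
    s=project([x/1e3,y/1e3,z],ps)
    hsv=cv2.cvtColor(im,cv2.COLOR_RGB2HSV)
    m=((hsv[...,1]<75)&(hsv[...,2]>60)).astype(np.uint8) if grey else nonwood(im)
    c=comp(m,s); o=outline(c); print("seed",s.round(),"bbox",o.min(0),o.max(0))
    f=np.zeros_like(c); cv2.fillPoly(f,[o],1)
    print(*rect("wrist",f,z,ps)); return f
E
python3 -c "
from h import *
plan(531,389,160,36.2)"
```

```text
call 1 / 5 [-156.5 -121.1   14.1  -22.6]
call 2 / 5 [ -97.9 -172.    14.1  -22.6]
call 3 / 5 [ -24.3 -196.4   14.1  -22.6]
call 4 / 5 [  53.1 -190.6   14.1  -22.6]
call 5 / 5 [ 122.3 -155.6   14.1  -22.6]
```

Emit:
{"fn": "apply_moves", "kwargs": {"motion": [-31,-24,3,-4.5,-62,-48,6,-9,-94,-73,8,-13.5,-125,-97,11,-18,-156,-121,14,-22.5], "fingers": 1, "squeeze": 60}}

```text
time_s: 0.6
tool_pos: [0.202, -0.3301, 0.2169]
tool_rot: [[0.585, -0.811, -0.0], [-0.811, -0.585, 0.0], [-0.0, -0.0, -1.0]]
force: [1.1, -0.8, 0.6]
grip_width: 0.0856
```

Emit:
{"fn": "apply_moves", "kwargs": {"motion": [-20,-34,3,-4.5,-39,-69,6,-9,-59,-103,8,-13.5,-78,-138,11,-18,-98,-172,14,-22.5]}}

```text
time_s: 1.1
tool_pos: [0.2847, -0.1503, 0.2032]
tool_rot: [[0.851, -0.525, 0.0], [-0.525, -0.851, -0.0], [0.0, -0.0, -1.0]]
force: [0.9, 1.3, -0.1]
grip_width: 0.0852
```

Emit:
{"fn": "apply_moves", "kwargs": {"motion": [-5,-39,3,-4.5,-10,-78,6,-9,-15,-118,8,-13.5,-20,-157,11,-18,-24,-196,14,-22.5]}}

```text
time_s: 1.6
tool_pos: [0.3676, 0.0292, 0.1892]
tool_rot: [[0.987, -0.159, 0.0], [-0.159, -0.987, 0.0], [0.0, -0.0, -1.0]]
force: [0.5, -1.4, 0.7]
grip_width: 0.0854
```

Emit:
{"fn": "apply_moves", "kwargs": {"motion": [11,-38,3,-4.5,21,-76,6,-9,32,-115,8,-13.5,42,-153,11,-18,53,-191,14,-22.5]}}

```text
time_s: 2.1
tool_pos: [0.4508, 0.2089, 0.1749]
tool_rot: [[0.973, 0.231, -0.0], [0.231, -0.973, -0.0], [-0.001, 0.0, -1.0]]
force: [-0.0, 0.2, 1.1]
grip_width: 0.0853
```

Emit:
{"fn": "apply_moves", "kwargs": {"motion": [30,-35,3,-4.5,60,-70,6,-9,85,-110,8,-13.5,105,-135,11,-18,122,-156,14,-22.5]}}

```text
time_s: 2.6
tool_pos: [0.5342, 0.3889, 0.1603]
tool_rot: [[0.81, 0.587, -0.001], [0.587, -0.81, -0.0], [-0.001, -0.0, -1.0]]
force: [0.3, -0.8, -0.3]
grip_width: 0.0851
```

Run:
```python
from h import *
im,ps=wrist("pics/w1.png")
f=wmeas(im,ps,531,389,.013)
# top face outline: ring hole centre etc
plan(531,389,4,36.2)
```

```text
seed [317. 183.] bbox [318 177] [327 190]
[535.9 391.7] [15.6  4.8] 96.1 [-0.   0.8]
call 1 / 1 [ -5.1  -0.5 155.2   0. ]
```

View pics/w1.png

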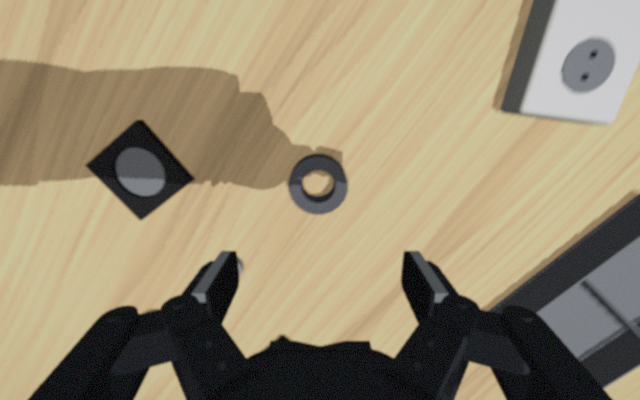

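The wrist view shows the ring centred at (318,184), spanning 289–348 by 154–213. It was projected at (317,183), so the top-camera estimate is good. The jaws have a clear way down.

Emit:
{"fn": "apply_moves", "kwargs": {"motion": [-1,0,45,0,-2,0,90,0,-3,0,125,0,-4,0,147,0,-4,0,156,0]}}

```text
time_s: 3.15
tool_pos: [0.529, 0.3832, 0.0024]
tool_rot: [[0.813, 0.583, -0.004], [0.583, -0.813, -0.003], [-0.005, -0.0, -1.0]]
force: [-0.2, -0.4, -0.3]
grip_width: 0.0854
```

Emit:
{"fn": "apply_moves", "kwargs": {"motion": [0,0,0,0,0,0,0,0,0,0,0,0,0,0,0,0,0,0,0,0], "fingers": 0}}

```text
time_s: 3.65
tool_pos: [0.5317, 0.3853, 0.0071]
tool_rot: [[0.812, 0.583, 0.002], [0.583, -0.812, 0.002], [0.003, -0.0, -1.0]]
force: [-0.5, -1.4, 6.0]
grip_width: 0.0595
```

Emit:
{"fn": "apply_moves", "kwargs": {"motion": [0,0,0,0,0,0,0,0,0,0,-2,0,0,0,-8,0,0,0,-20,0]}}

```text
time_s: 4.15
tool_pos: [0.5301, 0.3842, 0.0251]
tool_rot: [[0.812, 0.583, -0.002], [0.583, -0.812, -0.001], [-0.002, -0.0, -1.0]]
force: [-0.6, -0.5, -2.8]
grip_width: 0.0599
```

Emit:
{"fn": "apply_moves", "kwargs": {"motion": [0,0,-15,0,0,0,-35,0,0,0,-60,0,0,0,-75,0,0,0,-80,0]}}

```text
time_s: 4.65
tool_pos: [0.5316, 0.3853, 0.1082]
tool_rot: [[0.812, 0.583, 0.003], [0.583, -0.812, 0.002], [0.004, -0.0, -1.0]]
force: [0.7, 0.0, -2.3]
grip_width: 0.0601
```

Run:
```python
from h import *
im,ps=wrist("pics/w2.png")
plan(441.5,-129.3,104,-16,30)
```

```text
call 1 / 4 [-93.3  91.4   0.9  12.9]
call 2 / 4 [-70.5 109.9   0.9  12.9]
call 3 / 4 [-44.1 122.9   0.9  12.9]
call 4 / 4 [-15.5 129.6   0.9  12.9]
```

View pics/w2.png

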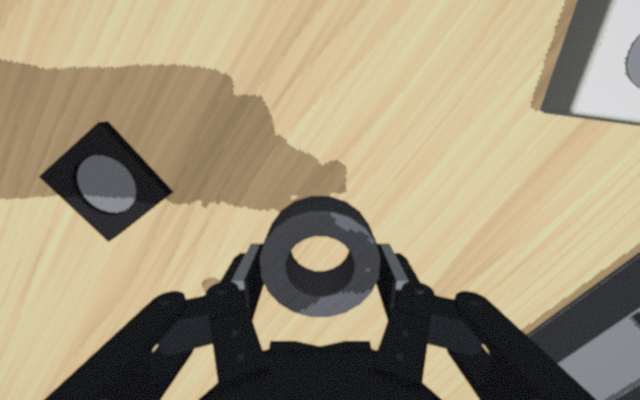

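Run:
```python
from h import *
im=cv2.imread("pics/w2.png")
cr=cv2.resize(im[180:330,220:420],None,fx=4,fy=4,interpolation=cv2.INTER_CUBIC)
cv2.imwrite("pics/w2c.png",cr)
# predicted pixels, tool-frame points
c=eyes.camera_info("wrist");T=c["tool_from_camera"]
def pj(q):
    q=T[:3,:3].T@(np.array(q)/1e3-T[:3,3]);return (c["fx"]*q[:2]/q[2]+[c["cx"],c["cy"]]).round(1)
for zt in(-22,-16,-10):
  for y in (0,-4,-8):
    print(zt,y,"L,R",pj([-31,y,zt])[0],pj([31,y,zt])[0],"far",pj([0,y+31,zt])[1],"hole",pj([0,y-17,zt])[1],pj([0,y+17,zt])[1],"near top",pj([0,y-31,zt])[1],"near bot",pj([0,y-31,zt+26])[1])
```

```text
-22 0 L,R 254.8 382.1 far 329.0 hole 246.3 306.6 near top 218.5 near bot 200.3
-22 -4 L,R 254.3 382.7 far 322.7 hole 238.5 300.0 near top 210.2 near bot 193.2
-22 -8 L,R 253.7 383.3 far 316.4 hole 230.6 293.2 near top 201.8 near bot 186.1
-16 0 L,R 257.4 379.6 far 320.7 hole 240.5 298.9 near top 213.7 near bot 196.9
-16 -4 L,R 256.9 380.1 far 314.6 hole 233.0 292.5 near top 205.8 near bot 190.1
-16 -8 L,R 256.3 380.7 far 308.4 hole 225.4 285.9 near top 197.6 near bot 183.1
-10 0 L,R 259.8 377.3 far 312.9 hole 235.1 291.8 near top 209.3 near bot 193.8
-10 -4 L,R 259.3 377.8 far 307.0 hole 227.9 285.5 near top 201.6 near bot 187.1
-10 -8 L,R 258.8 378.3 far 301.0 hole 220.6 279.2 near top 193.8 near bot 180.4
```

View pics/w2c.png

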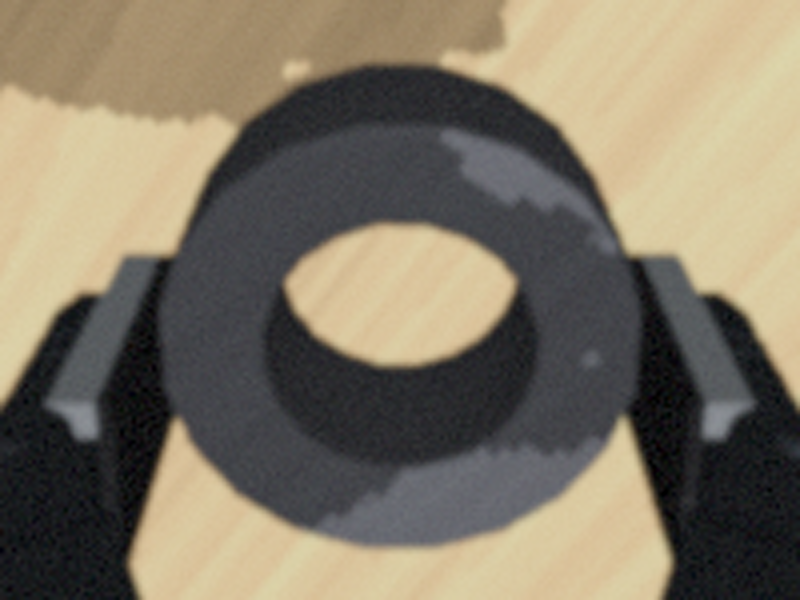

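In-hand: the ring is level, its centre is about 2 mm toward tool −y, and its underside is about 7–11 mm below the TCP. The hole spans rows 235–297 and the far rim is at 317. I carry it to the large nest.

Emit:
{"fn": "apply_moves", "kwargs": {"motion": [-12,12,0,0,-32,31,0,3,-52,51,0,6,-73,71,1,10,-93,91,1,13]}}

```text
time_s: 5.2
tool_pos: [0.5072, 0.2551, 0.1034]
tool_rot: [[0.924, 0.383, -0.001], [0.383, -0.924, -0.001], [-0.002, 0.0, -1.0]]
force: [0.2, -0.2, -2.5]
grip_width: 0.0598
```

Emit:
{"fn": "apply_moves", "kwargs": {"motion": [-14,22,0,3,-28,44,0,5,-42,66,1,8,-56,88,1,10,-70,110,1,13]}}

```text
time_s: 5.7
tool_pos: [0.4852, 0.1269, 0.1027]
tool_rot: [[0.986, 0.166, -0.001], [0.166, -0.986, -0.0], [-0.001, 0.0, -1.0]]
force: [0.3, 0.2, -1.9]
grip_width: 0.0597
```

Emit:
{"fn": "apply_moves", "kwargs": {"motion": [-9,25,0,3,-18,49,0,5,-27,74,1,8,-35,98,1,10,-44,123,1,13]}}

```text
time_s: 6.2
tool_pos: [0.4625, -0.0016, 0.1018]
tool_rot: [[0.998, -0.06, -0.001], [-0.06, -0.998, 0.0], [-0.001, -0.0, -1.0]]
force: [0.3, 0.1, -1.6]
grip_width: 0.0595
```

Emit:
{"fn": "apply_moves", "kwargs": {"motion": [-4,30,0,3,-8,60,0,6,-12,90,1,10,-15,115,1,13,-15,128,1,13]}}

```text
time_s: 6.7
tool_pos: [0.4399, -0.129, 0.1008]
tool_rot: [[0.959, -0.284, -0.001], [-0.284, -0.959, 0.0], [-0.001, 0.0, -1.0]]
force: [1.1, -0.1, -1.7]
grip_width: 0.0593
```

Run:
```python
from h import *
im,ps=wrist("pics/w3.png")
print(project([.4415,-.1293,.011],ps),ctrl.sense()["grip_width"])
hsv=cv2.cvtColor(im,cv2.COLOR_RGB2HSV)
plan(441,-131,25,-16,30)
```

```text
[321.20722942 203.20419581] 0.05987929540440189
call 1 / 1 [ 0.9  0.9 76.  -0.4]
```

View pics/w3.png

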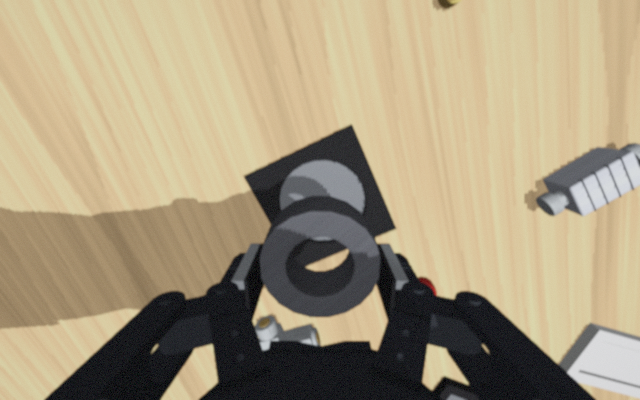

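Nest corners are at (245,177), (351,126) and (395,228), which puts the centre at (320,203). That matches the predicted (321,203). Lowering.

Emit:
{"fn": "apply_moves", "kwargs": {"motion": [0,0,20,0,1,1,45,0,1,1,63,0,1,1,74,0,1,1,77,0]}}

```text
time_s: 7.25
tool_pos: [0.4409, -0.1281, 0.0232]
tool_rot: [[0.96, -0.28, -0.002], [-0.28, -0.96, 0.001], [-0.002, -0.0, -1.0]]
force: [0.2, 0.1, -1.6]
grip_width: 0.0595
```

Emit:
{"fn": "apply_moves", "kwargs": {"motion": [0,0,1,0,0,0,2,0,0,0,3,0,0,0,4,0,0,0,5,0]}}

```text
time_s: 7.75
tool_pos: [0.4418, -0.1289, 0.0196]
tool_rot: [[0.96, -0.281, 0.001], [-0.281, -0.96, -0.0], [0.001, -0.0, -1.0]]
force: [-0.2, -0.6, -1.6]
grip_width: 0.0595
```

Emit:
{"fn": "apply_moves", "kwargs": {"motion": [0,0,1,0,0,0,1,0,0,0,2,0,0,0,2,0,0,0,2,0]}}

```text
time_s: 8.25
tool_pos: [0.4415, -0.1288, 0.0173]
tool_rot: [[0.96, -0.281, -0.0], [-0.281, -0.96, 0.0], [-0.0, -0.0, -1.0]]
force: [-0.2, 0.4, -1.4]
grip_width: 0.0598
```

Emit:
{"fn": "apply_moves", "kwargs": {"motion": [0,1,0.5,0,0,2,1,0,0,2,1.5,0,0,2,2,0,0,2,2,0]}}

```text
time_s: 8.75
tool_pos: [0.441, -0.1307, 0.0152]
tool_rot: [[0.96, -0.281, -0.0], [-0.281, -0.96, 0.0], [-0.0, -0.0, -1.0]]
force: [0.0, -0.3, -2.3]
grip_width: 0.0597
```

Emit:
{"fn": "apply_moves", "kwargs": {"motion": [0,0,0.5,0,0,0,1,0,0,0,1.5,0,0,0,1.5,0,0,0,1.5,0]}}

```text
time_s: 9.25
tool_pos: [0.441, -0.1307, 0.0138]
tool_rot: [[0.96, -0.281, -0.0], [-0.281, -0.96, 0.0], [-0.0, -0.0, -1.0]]
force: [-0.3, 0.1, -1.9]
grip_width: 0.0597
```

Emit:
{"fn": "apply_moves", "kwargs": {"motion": [0,0,0.5,0,0,0,1,0,0,0,1.5,0,0,0,1.5,0,0,0,1.5,0]}}

```text
time_s: 9.75
tool_pos: [0.441, -0.1307, 0.0123]
tool_rot: [[0.96, -0.281, -0.0], [-0.281, -0.96, 0.0], [-0.0, -0.0, -1.0]]
force: [-0.6, -0.6, -3.1]
grip_width: 0.0596
```

Emit:
{"fn": "apply_moves", "kwargs": {"motion": [0,0,0.5,0,0,0,1,0,0,0,1,0,0,0,1,0,0,0,1,0]}}

```text
time_s: 10.25
tool_pos: [0.4411, -0.1307, 0.012]
tool_rot: [[0.96, -0.281, 0.001], [-0.281, -0.96, -0.0], [0.001, -0.0, -1.0]]
force: [-4.2, 1.0, 9.7]
grip_width: 0.0599
```

Contact at TCP 12 mm. Release, rise and plan for the small ring.

Emit:
{"fn": "apply_moves", "kwargs": {"motion": [0,0,0,0,0,0,0,0,0,0,0,0,0,0,0,0,0,0,-4,0], "fingers": 1}}

```text
time_s: 10.75
tool_pos: [0.4407, -0.1306, 0.015]
tool_rot: [[0.96, -0.281, -0.001], [-0.281, -0.96, 0.0], [-0.001, -0.0, -1.0]]
force: [0.1, 0.2, 0.4]
grip_width: 0.0852
```

Emit:
{"fn": "apply_moves", "kwargs": {"motion": [0,0,-15,0,0,0,-45,0,0,0,-90,0,0,0,-130,0,0,0,-150,0]}}

```text
time_s: 11.25
tool_pos: [0.4421, -0.1311, 0.1689]
tool_rot: [[0.96, -0.281, 0.004], [-0.281, -0.96, -0.001], [0.004, -0.0, -1.0]]
force: [1.7, 0.2, 0.4]
grip_width: 0.0851
```

Run:
```python
from h import *
im,ps=wrist("pics/w4.png")
print(project([.4415,-.1293,.018],ps))
plan(475,113,140,13.4,40)
```

```text
[317.63553902 183.39695027]
call 1 / 2 [ -19.  -121.7   15.3  -14.9]
call 2 / 2 [  12.8 -122.5   15.3  -14.9]
```

View pics/w4.png

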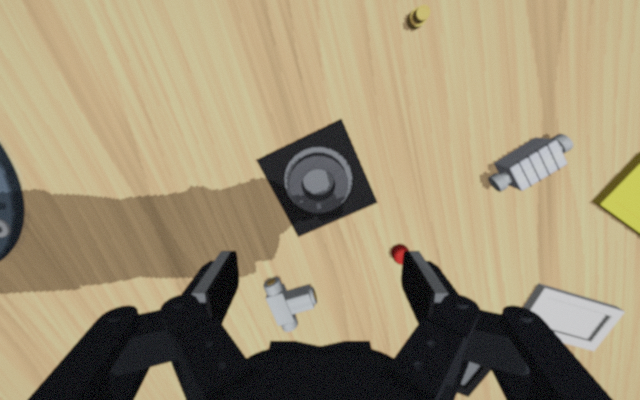

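The large ring lies inside its recess at (318,182), concentric with the floor. Next is the small ring.

Emit:
{"fn": "apply_moves", "kwargs": {"motion": [-4,-24,3,-3,-8,-49,6,-6,-12,-73,9,-9,-16,-98,12,-12,-19,-122,15,-15]}}

```text
time_s: 11.8
tool_pos: [0.4569, -0.0073, 0.1502]
tool_rot: [[1.0, -0.021, -0.0], [-0.021, -1.0, 0.0], [-0.0, -0.0, -1.0]]
force: [0.0, -0.2, 0.9]
grip_width: 0.0855
```

Emit:
{"fn": "apply_moves", "kwargs": {"motion": [3,-32,3,-4,6,-64,6,-8,9,-95,9,-12,12,-115,13,-15,13,-122,15,-15]}}

```text
time_s: 12.3
tool_pos: [0.4729, 0.115, 0.135]
tool_rot: [[0.971, 0.239, -0.0], [0.239, -0.971, 0.0], [-0.0, -0.0, -1.0]]
force: [0.5, -0.9, -0.0]
grip_width: 0.0852
```

Run:
```python
from h import *
im,ps=wrist("pics/w5.png")
s=project([.4748,.1134,.011],ps); print(s)
x,y=s.astype(int); sub=im[y-45:y+45,x-50:x+50]
m=((sub.max(2)<110)).astype(np.uint8); m=cv2.morphologyEx(m,cv2.MORPH_OPEN,np.ones((3,3),np.uint8))
c=comp(m,(50,45)); o=outline(c); print("bbox",o.min(0)+[x-50,y-45],o.max(0)+[x-50,y-45], (o.min(0)+o.max(0))/2+[x-50,y-45])
print(cast("wrist",[(o.min(0)+o.max(0))/2+[x-50,y-45]],.012,ps)*1000)
plan(475,113,6,13.4)
```

```text
[320.48759445 193.78189852]
bbox [300 174] [340 214] [320. 194.]
[[474.31317075 113.36771596]]
call 1 / 1 [  1.6   2.3 128.7   0.3]
```

Emit:
{"fn": "apply_moves", "kwargs": {"motion": [1,1,35,0,1,2,70,0,1,2,100,0,1,2,120,0,1,2,128,0]}}

```text
time_s: 12.85
tool_pos: [0.473, 0.1104, 0.0057]
tool_rot: [[0.972, 0.234, -0.003], [0.234, -0.972, -0.001], [-0.003, 0.0, -1.0]]
force: [-0.3, -0.7, 0.2]
grip_width: 0.0854
```

Emit:
{"fn": "apply_moves", "kwargs": {"motion": [0,0,0,0,0,0,0,0,0,0,0,0,0,0,0,0,0,0,0,0], "fingers": 0}}

```text
time_s: 13.35
tool_pos: [0.4753, 0.1117, 0.009]
tool_rot: [[0.972, 0.236, 0.002], [0.236, -0.972, 0.0], [0.002, 0.0, -1.0]]
force: [-1.6, -0.6, 10.8]
grip_width: 0.0375
```

Emit:
{"fn": "apply_moves", "kwargs": {"motion": [0,0,0,0,0,0,0,0,0,0,0,0,0,0,0,0,0,0,-3,0]}}

```text
time_s: 13.85
tool_pos: [0.4748, 0.1118, 0.0113]
tool_rot: [[0.972, 0.236, 0.001], [0.236, -0.972, 0.0], [0.001, -0.0, -1.0]]
force: [-0.1, 0.1, 0.2]
grip_width: 0.0373
```

Emit:
{"fn": "apply_moves", "kwargs": {"motion": [0,0,-10,0,0,0,-25,0,0,0,-45,0,0,0,-65,0,0,0,-75,0]}}

```text
time_s: 14.35
tool_pos: [0.4752, 0.1119, 0.0876]
tool_rot: [[0.972, 0.236, 0.003], [0.236, -0.972, 0.001], [0.003, -0.0, -1.0]]
force: [-0.6, 0.4, -0.3]
grip_width: 0.0376
```

Run:
```python
from h import *
im,ps=wrist("pics/w6.png")
plan(370.7,285.5,85,37.5,30)
```

```text
call 1 / 2 [-30.5 -96.7   1.7 -11.9]
call 2 / 2 [  -9.9 -100.9    1.7  -11.9]
```

View pics/w6.png

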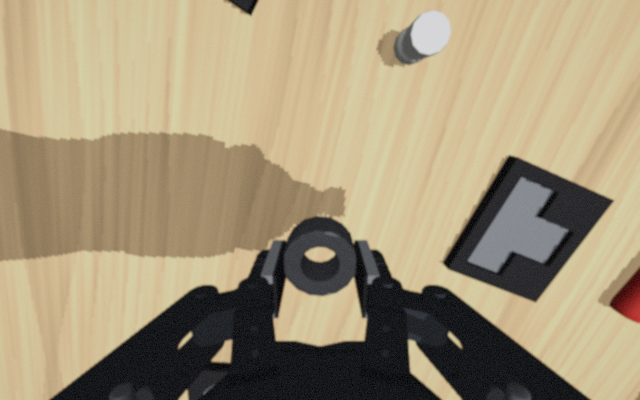

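Emit:
{"fn": "apply_moves", "kwargs": {"motion": [-4,-12,0,-2,-10,-34,0,-4,-17,-55,1,-7,-24,-76,1,-10,-30,-97,1,-12]}}

```text
time_s: 14.9
tool_pos: [0.4205, 0.1996, 0.0833]
tool_rot: [[0.9, 0.436, -0.002], [0.436, -0.9, -0.001], [-0.002, -0.0, -1.0]]
force: [0.6, 0.3, -0.3]
grip_width: 0.0376
```

Emit:
{"fn": "apply_moves", "kwargs": {"motion": [-2,-25,0,-3,-4,-50,0,-6,-7,-75,0,-9,-9,-93,0,-12,-9,-100,0,-12]}}

```text
time_s: 15.4
tool_pos: [0.369, 0.2861, 0.0835]
tool_rot: [[0.789, 0.614, -0.002], [0.614, -0.789, -0.001], [-0.002, -0.0, -1.0]]
force: [0.7, 0.2, -1.3]
grip_width: 0.0374
```

Run:
```python
from h import *
im,ps=wrist("pics/w7.png")
print(project([.3707,.2857,.011],ps),ctrl.sense()["grip_width"])
cv2.imwrite("pics/w7c.png",cv2.resize(im[100:330,200:440],None,fx=2.4,fy=2.4)[:,:,::-1])
plan(371.7,284.4,25,37.5,30)
```

```text
[320.38111888 211.4635261 ] 0.037821138838474225
call 1 / 1 [ 0.7  2.9 58.6  0.3]
```

View pics/w7c.png

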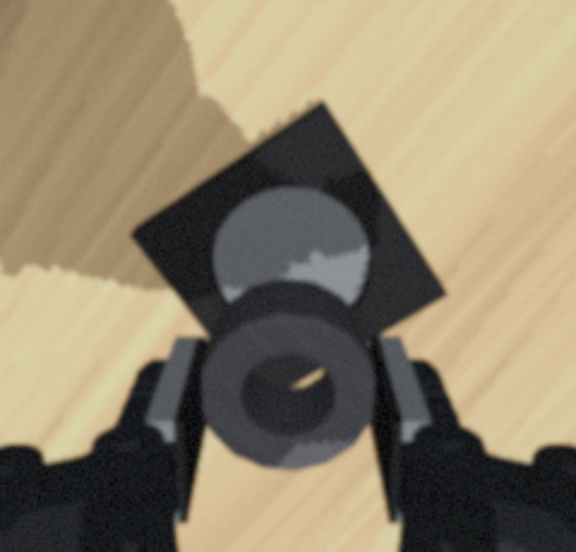

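Nest corners put its centre at (320,209.6), against the predicted (320,211.5). That is within about 1.5 mm. Lowering.

Emit:
{"fn": "apply_moves", "kwargs": {"motion": [0,1,15,0,1,2,33,0,1,2,49,0,1,2,57,0,1,2,60,0]}}

```text
time_s: 15.95
tool_pos: [0.3725, 0.2833, 0.0234]
tool_rot: [[0.792, 0.61, -0.001], [0.61, -0.792, -0.001], [-0.002, 0.0, -1.0]]
force: [1.1, -0.2, -0.8]
grip_width: 0.0378
```

Emit:
{"fn": "apply_moves", "kwargs": {"motion": [0,0,1,0,0,0,3,0,0,0,5,0,0,0,6,0,0,0,7,0]}}

```text
time_s: 16.45
tool_pos: [0.373, 0.2842, 0.0175]
tool_rot: [[0.792, 0.611, 0.0], [0.611, -0.792, 0.0], [0.0, -0.0, -1.0]]
force: [1.3, 0.8, -1.2]
grip_width: 0.0377
```

Emit:
{"fn": "apply_moves", "kwargs": {"motion": [0,0,0.5,0,0,0,1,0,0,0,1.5,0,0,0,2,0,0,0,2,0]}}

```text
time_s: 16.95
tool_pos: [0.3728, 0.2841, 0.0153]
tool_rot: [[0.792, 0.611, -0.0], [0.611, -0.792, 0.0], [-0.0, -0.0, -1.0]]
force: [-0.2, -0.5, -0.8]
grip_width: 0.0377
```

Emit:
{"fn": "apply_moves", "kwargs": {"motion": [0,0,0.5,0,0,0,1,0,0,0,1.5,0,0,0,1.5,0,0,0,1.5,0]}}

```text
time_s: 17.45
tool_pos: [0.3729, 0.2841, 0.0141]
tool_rot: [[0.792, 0.611, 0.0], [0.611, -0.792, 0.0], [0.0, -0.0, -1.0]]
force: [-1.7, -0.5, 4.5]
grip_width: 0.0378
```

Emit:
{"fn": "apply_moves", "kwargs": {"motion": [0,0,0.5,0,0,0,1,0,0,0,1,0,0,0,1,0,0,0,1,0]}}

```text
time_s: 17.95
tool_pos: [0.373, 0.2842, 0.014]
tool_rot: [[0.792, 0.611, 0.001], [0.611, -0.792, 0.001], [0.001, -0.0, -1.0]]
force: [-4.6, -3.5, 19.3]
grip_width: 0.0373
```

Contact at TCP 14 mm. Release and go on to the limiter.

Emit:
{"fn": "apply_moves", "kwargs": {"motion": [0,0,0,0,0,0,0,0,0,0,0,0,0,0,0,0,0,0,-4,0], "fingers": 1}}

```text
time_s: 18.45
tool_pos: [0.3726, 0.2839, 0.0165]
tool_rot: [[0.792, 0.611, -0.001], [0.611, -0.792, -0.001], [-0.001, -0.0, -1.0]]
force: [0.1, 0.1, 0.8]
grip_width: 0.0854
```

Emit:
{"fn": "apply_moves", "kwargs": {"motion": [0,0,-15,0,0,0,-45,0,0,0,-90,0,0,0,-130,0,0,0,-150,0]}}

```text
time_s: 18.95
tool_pos: [0.3738, 0.2848, 0.1705]
tool_rot: [[0.792, 0.611, 0.003], [0.611, -0.792, 0.003], [0.004, -0.0, -1.0]]
force: [0.1, 0.6, 0.3]
grip_width: 0.0857
```

Run:
```python
from h import *
im,ps=wrist("pics/w8.png")
print(project([.3715,.2855,.016],ps))
cv2.imwrite("pics/w8c.png",cv2.resize(im[90:290,200:440],None,fx=2.4,fy=2.4)[:,:,::-1])
plan(663,-172,150,-72.5,40)
```

```text
[317.04785733 181.56188777]
call 1 / 3 [-17.1 179.4   7.4  36.7]
call 2 / 3 [ 93.6 154.    7.4  36.7]
call 3 / 3 [167.1  67.5   7.4  36.7]
```

View pics/w8c.png

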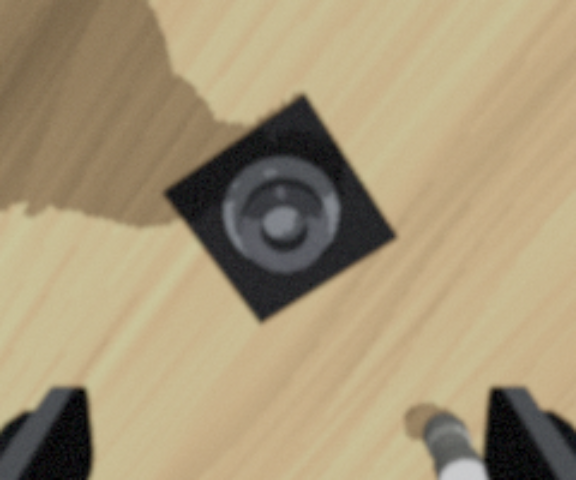

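The small ring lies in its recess, centred near (282,212) in the crop, with floor showing all round.

Emit:
{"fn": "apply_moves", "kwargs": {"motion": [-4,25,1,5,-7,62,3,12,-10,101,4,20,-14,140,6,28,-17,179,7,36.5]}}

```text
time_s: 19.5
tool_pos: [0.4692, 0.1306, 0.1597]
tool_rot: [[1.0, 0.015, -0.0], [0.015, -1.0, 0.0], [-0.0, -0.0, -1.0]]
force: [0.5, 0.5, -0.5]
grip_width: 0.0854
```

Emit:
{"fn": "apply_moves", "kwargs": {"motion": [19,31,1,7,37,62,3,15,56,92,4,22,75,123,6,29,94,154,7,36.5]}}

```text
time_s: 20.0
tool_pos: [0.5664, -0.0215, 0.1525]
tool_rot: [[0.813, -0.583, -0.0], [-0.583, -0.813, 0.0], [-0.001, 0.0, -1.0]]
force: [-0.4, 0.5, 0.6]
grip_width: 0.0855
```

Emit:
{"fn": "apply_moves", "kwargs": {"motion": [38,15,1,8,76,31,3,16,114,46,4,24,150,61,6,32,167,67,7,36.5]}}

```text
time_s: 20.5
tool_pos: [0.6644, -0.1743, 0.1448]
tool_rot: [[0.305, -0.952, -0.0], [-0.952, -0.305, -0.0], [0.0, 0.0, -1.0]]
force: [-0.4, -0.1, 0.1]
grip_width: 0.085
```

Run:
```python
from h import *
im,ps=wrist("pics/w9.png")
print(project([.6633,-.1724,.015],ps), ctrl.sense()["joints"].round(2))
for s in (-1,1): print(project([.6633+s*.04*np.cos(np.radians(17.5)),-.1724+s*.04*np.sin(np.radians(17.5)),.015],ps))
x,y=project([.6633,-.1724,.015],ps).astype(int)
cv2.imwrite("pics/w9c.png",cv2.resize(im[y-80:y+80,x-100:x+100],None,fx=3,fy=3)[:,:,::-1]); print(x-100,y-80)
plan(663,-172,9,-72.5,40)
```

```text
[317.73073626 190.80424539] [-0.26  0.55  0.26  1.27 -0.    2.58]
[317.6414752  227.63014658]
[317.82814228 150.6180281 ]
217 110
call 1 / 1 [ -3.9   1.  135.4   0. ]
```

View pics/w9c.png

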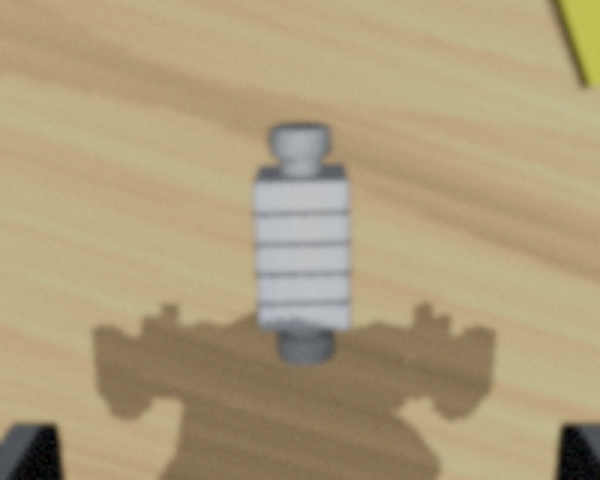

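The limiter runs from rows 151 to 231 at column 317.7, upright in the view and centred near (317.7,191) as predicted. Descend and grip.

Emit:
{"fn": "apply_moves", "kwargs": {"motion": [-1,0,40,0,-2,1,80,0,-3,1,110,0,-4,1,128,0,-4,1,135,0]}}

```text
time_s: 21.05
tool_pos: [0.6594, -0.167, 0.0083]
tool_rot: [[0.313, -0.95, -0.004], [-0.95, -0.313, 0.001], [-0.002, 0.003, -1.0]]
force: [-0.5, 0.0, -0.0]
grip_width: 0.0858
```

Emit:
{"fn": "apply_moves", "kwargs": {"motion": [0,0,0,0,0,0,0,0,0,0,0,0,0,0,0,0,0,0,0,0], "fingers": 0}}

```text
time_s: 21.55
tool_pos: [0.6623, -0.1682, 0.0125]
tool_rot: [[0.312, -0.95, 0.003], [-0.95, -0.312, -0.001], [0.002, -0.002, -1.0]]
force: [-0.2, -0.2, 6.2]
grip_width: 0.0284
```

Emit:
{"fn": "apply_moves", "kwargs": {"motion": [0,0,0,0,0,0,0,0,0,0,0,0,0,0,0,0,0,0,-3,0]}}

```text
time_s: 22.05
tool_pos: [0.6614, -0.1679, 0.0143]
tool_rot: [[0.312, -0.95, 0.001], [-0.95, -0.312, 0.0], [0.0, -0.001, -1.0]]
force: [0.4, 0.1, -1.6]
grip_width: 0.0286
```

Emit:
{"fn": "apply_moves", "kwargs": {"motion": [0,0,-12,0,0,0,-30,0,0,0,-55,0,0,0,-75,0,0,0,-85,0]}}

```text
time_s: 22.55
tool_pos: [0.662, -0.168, 0.1015]
tool_rot: [[0.312, -0.95, 0.003], [-0.95, -0.312, -0.001], [0.001, -0.002, -1.0]]
force: [0.9, 0.6, -1.3]
grip_width: 0.0287
```

Run:
```python
from h import *
plan(537,-433.3,97,48.9,30)
```

```text
call 1 / 3 [ 71.   67.2   1.5 -40.2]
call 2 / 3 [ 10.8  97.2   1.5 -40.2]
call 3 / 3 [-54.5  81.2   1.5 -40.2]
```

Emit:
{"fn": "apply_moves", "kwargs": {"motion": [7,7,0,-4,22,21,0,-12,38,36,1,-20,54,51,1,-28,71,67,1,-36]}}

```text
time_s: 23.05
tool_pos: [0.6191, -0.2566, 0.0976]
tool_rot: [[0.814, -0.58, -0.001], [-0.58, -0.814, 0.0], [-0.001, 0.0, -1.0]]
force: [-0.5, -0.3, -2.3]
grip_width: 0.0284
```

Emit:
{"fn": "apply_moves", "kwargs": {"motion": [3,19,0,-8,6,39,0,-16,8,58,1,-24,10,78,1,-32,11,97,1,-40]}}

```text
time_s: 23.55
tool_pos: [0.5711, -0.3418, 0.0965]
tool_rot: [[0.997, 0.078, -0.001], [0.078, -0.997, 0.001], [-0.001, -0.001, -1.0]]
force: [-0.3, -0.2, -1.7]
grip_width: 0.0286
```

Run:
```python
from h import *
plan(537,-433.3,97,48.9,30)
```

```text
call 1 / 2 [-20.6  44.3  -0.2 -22.2]
call 2 / 2 [-35.8  33.2  -0.2 -22.2]
```

Emit:
{"fn": "apply_moves", "kwargs": {"motion": [-4,9,0,-4,-8,18,0,-8,-12,27,0,-13,-16,36,0,-18,-21,44,0,-22]}}

```text
time_s: 24.05
tool_pos: [0.5537, -0.3869, 0.0966]
tool_rot: [[0.896, 0.444, -0.001], [0.444, -0.896, 0.001], [-0.0, -0.001, -1.0]]
force: [-0.1, 0.6, -1.3]
grip_width: 0.0288
```

Emit:
{"fn": "apply_moves", "kwargs": {"motion": [-9,9,0,-5,-18,18,0,-10,-27,26,0,-15,-34,32,0,-20,-36,33,0,-22.5]}}

```text
time_s: 24.55
tool_pos: [0.5356, -0.433, 0.0965]
tool_rot: [[0.659, 0.752, -0.001], [0.752, -0.659, 0.0], [-0.0, -0.001, -1.0]]
force: [-0.4, -0.0, -1.9]
grip_width: 0.0287
```

Run:
```python
from h import *
im,ps=wrist("pics/w10.png")
a=np.radians(138.9);u=np.array([np.cos(a),np.sin(a)]);v=np.array([-u[1],u[0]])
for sx,sy in((0,0),(59,34),(-59,34),(59,-34),(-59,-34)):
    q=np.array([537,-433.3])+sx*u+sy*v; print(project([*(q/1e3),.011],ps).round(1))
cv2.imwrite("pics/w10c.png",cv2.resize(im[60:340,180:460],None,fx=2,fy=2)[:,:,::-1])
plan(537,-433.3,30,48.9,30)
```

```text
[319.7 205.8]
[276.3 135.1]
[282.6 266.7]
[362.8 135. ]
[356.9 266.6]
call 1 / 1 [ 0.6  1.5 66.5 -0. ]
```

View pics/w10c.png

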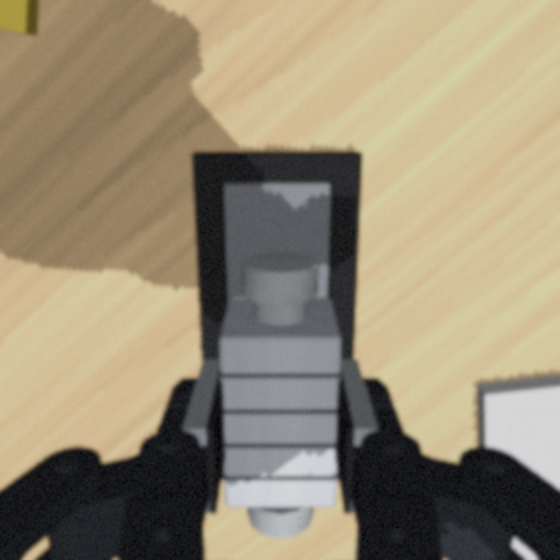

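Nest corners are at (276,136.5) and (360,136.5), against the predicted (276,135) and (363,135). The black nest is right and the limiter is parallel to it, about 1 mm off. Lowering.

Emit:
{"fn": "apply_moves", "kwargs": {"motion": [0,1,18,0,0,2,40,0,0,2,57,0,0,2,66,0,0,2,69,0]}}

```text
time_s: 25.1
tool_pos: [0.5373, -0.4328, 0.0267]
tool_rot: [[0.661, 0.751, -0.002], [0.751, -0.661, 0.001], [0.0, -0.002, -1.0]]
force: [-0.4, 0.2, -1.7]
grip_width: 0.0287
```

Emit:
{"fn": "apply_moves", "kwargs": {"motion": [0,0,1,0,0,0,3,0,0,0,5,0,0,0,7,0,0,0,8,0]}}

```text
time_s: 25.6
tool_pos: [0.5378, -0.4335, 0.0198]
tool_rot: [[0.661, 0.751, 0.0], [0.751, -0.661, -0.0], [0.0, 0.0, -1.0]]
force: [-0.2, -0.0, -1.6]
grip_width: 0.0287
```

Emit:
{"fn": "apply_moves", "kwargs": {"motion": [0,0,0.5,0,0,0,1,0,0,0,1.5,0,0,0,1.5,0,0,0,1.5,0]}}

```text
time_s: 26.1
tool_pos: [0.5378, -0.4334, 0.0183]
tool_rot: [[0.66, 0.751, 0.0], [0.751, -0.66, 0.0], [0.0, -0.0, -1.0]]
force: [0.6, -0.0, -1.7]
grip_width: 0.0287
```

Emit:
{"fn": "apply_moves", "kwargs": {"motion": [0,0,0.5,0,0,0,1,0,0,0,1.5,0,0,0,1.5,0,0,0,1.5,0]}}

```text
time_s: 26.6
tool_pos: [0.5379, -0.4335, 0.0175]
tool_rot: [[0.66, 0.751, 0.001], [0.751, -0.66, -0.0], [0.0, 0.001, -1.0]]
force: [-2.7, 1.8, 5.9]
grip_width: 0.0287
```

Emit:
{"fn": "apply_moves", "kwargs": {"motion": [0,0,0.5,0,0,0,1,0,0,0,1,0,0,0,1,0,0,0,1,0]}}

```text
time_s: 27.1
tool_pos: [0.5379, -0.4335, 0.0175]
tool_rot: [[0.66, 0.751, 0.001], [0.751, -0.66, -0.001], [0.0, 0.001, -1.0]]
force: [-3.6, 4.7, 12.8]
grip_width: 0.0287
```

Contact at TCP 17.5 mm. Release and head for the tee.

Emit:
{"fn": "apply_moves", "kwargs": {"motion": [0,0,0,0,0,0,0,0,0,0,0,0,0,0,0,0,0,0,-4,0], "fingers": 1}}

```text
time_s: 27.6
tool_pos: [0.5375, -0.4332, 0.0191]
tool_rot: [[0.66, 0.751, -0.001], [0.751, -0.66, 0.001], [-0.0, -0.001, -1.0]]
force: [-0.0, -0.6, -0.0]
grip_width: 0.086
```

Emit:
{"fn": "apply_moves", "kwargs": {"motion": [0,0,-15,0,0,0,-45,0,0,0,-90,0,0,0,-120,0,0,0,-130,0]}}

```text
time_s: 28.1
tool_pos: [0.5391, -0.4345, 0.1541]
tool_rot: [[0.66, 0.751, 0.004], [0.751, -0.66, -0.004], [0.0, 0.006, -1.0]]
force: [0.2, 0.3, 0.3]
grip_width: 0.0854
```

Run:
```python
from h import *
im,ps=wrist("pics/w11.png")
cv2.imwrite("pics/w11c.png",cv2.resize(im[90:290,200:440],None,fx=2,fy=2)[:,:,::-1])
plan(380.5,-269.1,150,94.1,30)
```

```text
call 1 / 2 [   9.7 -114.1    2.   -22.7]
call 2 / 2 [  53.  -101.5    2.   -22.7]
```

View pics/w11c.png

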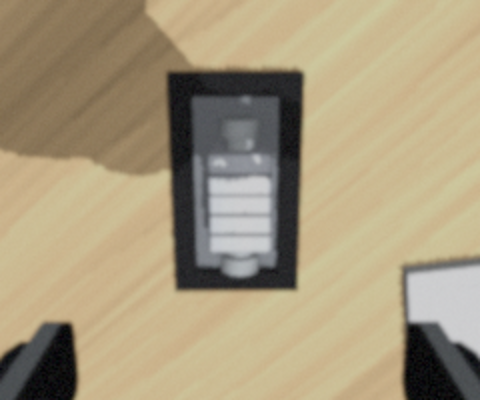

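Run:
```python
from h import *
c=eyes.camera_info("wrist")
# pose at the picture: about the last sensed one (arm holding)
ps=pose()
u=np.array([np.cos(np.radians(138.9)),np.sin(np.radians(138.9))]);v=np.array([-u[1],u[0]])
N=np.array([537,-433.3])
for n,cx,cy,z in (("near end",240,118,.010),("far end",240,276,.030),("box L",209,215,.035),("box R",271,215,.035),("blk top",235,72,.011),("blk bot",236,289,.011),("blk L",172,180,.011),("blk R",300,180,.011)):
    w=cast("wrist",[[cx/2+200,cy/2+90]],z,ps)[0]*1000-N; print(n,(w@u).round(1),(w@v).round(1))
```

```text
near end 35.3 -1.8
far end -42.1 -1.4
box L -7.6 13.4
box R -7.7 -16.5
blk top 57.8 0.6
blk bot -58.6 0.8
blk L 3.6 33.5
blk R 3.4 -32.7
```

The limiter sits inside the recess: −42 to +35 mm along a ±47 mm slot, and about 2 mm off to the side. On to the tee.

Emit:
{"fn": "apply_moves", "kwargs": {"motion": [2,-23,0,-4,4,-46,0,-9,6,-69,1,-14,8,-92,1,-18,10,-114,2,-22.5]}}

```text
time_s: 28.65
tool_pos: [0.4575, -0.3495, 0.1463]
tool_rot: [[0.32, 0.947, -0.002], [0.947, -0.32, 0.001], [0.001, -0.002, -1.0]]
force: [-0.1, -0.5, 0.8]
grip_width: 0.0854
```

Emit:
{"fn": "apply_moves", "kwargs": {"motion": [13,-25,0,-5,26,-50,0,-10,39,-75,1,-16,50,-95,2,-22,53,-101,2,-22.5]}}

```text
time_s: 29.15
tool_pos: [0.378, -0.2659, 0.1446]
tool_rot: [[-0.067, 0.998, -0.003], [0.998, 0.067, 0.002], [0.002, -0.002, -1.0]]
force: [-0.8, -0.4, -0.5]
grip_width: 0.0855
```

Run:
```python
from h import *
im,ps=wrist("pics/w12.png")
print(ctrl.sense()["joints"].round(2))
a=np.radians(4.1);u=np.array([np.cos(a),np.sin(a)]);v=np.array([-u[1],u[0]])
for sx,sy in((0,0),(-28,0),(28,0),(-17,35),(-17,-35)):
    q=np.array([368.5,-270])+sx*u+sy*v; print(project([*(q/1e3),.011],ps).round(1))
x,y=project([.3685,-.27,.011],ps).astype(int)
cv2.imwrite("pics/w12c.png",cv2.resize(im[max(0,y-90):y+90,x-110:x+110],None,fx=3,fy=3)[:,:,::-1]); print(x-110,max(0,y-90))
plan(380.5,-269.1,8,94.1,40)
```

```text
[-0.61  0.18 -0.32  1.07  0.   -0.68]
[315.4 179. ]
[315.2 150.9]
[315.7 205.4]
[350.9 162. ]
[279.6 162.3]
205 89
call 1 / 1 [ -3.    1.9 137.   -0.4]
```

View pics/w12c.png

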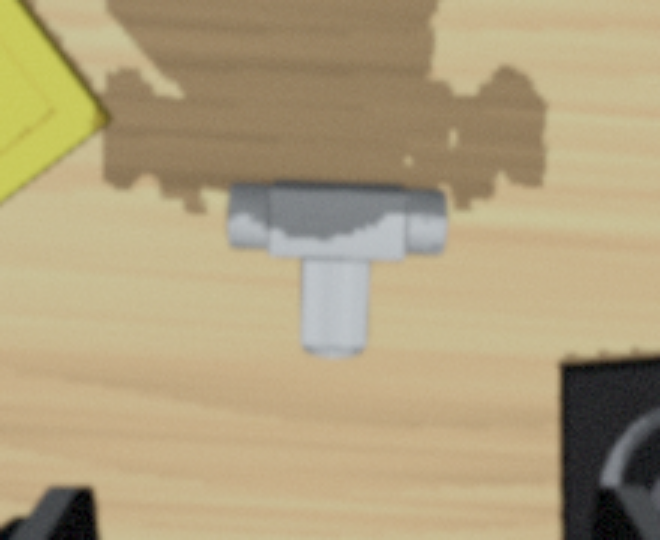

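The tee's bar runs from (281,150) to (354,152), with its stem straight down to (316,208). That is about 2 mm along tool x and 1.5° from the prediction. The jaws clear the large nest's corner at (392,210).

Emit:
{"fn": "apply_moves", "kwargs": {"motion": [0,1,40,0,0,1,80,1,-1,2,112,1,-1,2,130,1,-1,2,137,1]}}

```text
time_s: 29.7
tool_pos: [0.3818, -0.2685, 0.0064]
tool_rot: [[-0.044, 0.999, -0.003], [0.999, 0.044, 0.002], [0.002, -0.003, -1.0]]
force: [-0.2, 0.2, 0.2]
grip_width: 0.0855
```

Emit:
{"fn": "apply_moves", "kwargs": {"motion": [0,0,0,0,0,0,0,0,0,0,0,0,0,0,0,0,0,0,0,0], "fingers": 0, "squeeze": 80}}

```text
time_s: 30.2
tool_pos: [0.383, -0.2691, 0.01]
tool_rot: [[-0.046, 0.999, 0.002], [0.999, 0.046, -0.001], [-0.001, 0.002, -1.0]]
force: [-1.1, 0.7, 7.0]
grip_width: 0.0196
```

Emit:
{"fn": "apply_moves", "kwargs": {"motion": [0,0,0,0,0,0,0,0,0,0,0,0,0,0,0,0,0,0,-3,0]}}

```text
time_s: 30.7
tool_pos: [0.3826, -0.2688, 0.0123]
tool_rot: [[-0.046, 0.999, 0.001], [0.999, 0.046, -0.0], [-0.0, 0.001, -1.0]]
force: [-0.5, -0.0, -1.7]
grip_width: 0.0198
```

Emit:
{"fn": "apply_moves", "kwargs": {"motion": [0,0,-12,0,0,0,-30,0,0,0,-55,0,0,0,-75,0,0,0,-85,0]}}

```text
time_s: 31.2
tool_pos: [0.383, -0.2692, 0.0986]
tool_rot: [[-0.046, 0.999, 0.002], [0.999, 0.046, -0.001], [-0.001, 0.002, -1.0]]
force: [0.2, -0.2, -2.0]
grip_width: 0.0197
```

Run:
```python
from h import *
im,ps=wrist("pics/w13.png")
cv2.imwrite("pics/w13c.png",cv2.resize(im[170:330,200:440],None,fx=3,fy=3)[:,:,::-1])
a=np.radians(-8.5); t=np.array([653,128.9])+12*np.array([np.cos(a),np.sin(a)]); print(t)
plan(*t,120,81.5,35)
```

```text
[664.86819036 127.12628707]
call 1 / 3 [127.7  99.9  -6.9   3.7]
call 2 / 3 [133.9  91.4  -6.9   3.7]
call 3 / 3 [139.5  82.5  -6.9   3.7]
```

View pics/w13c.png

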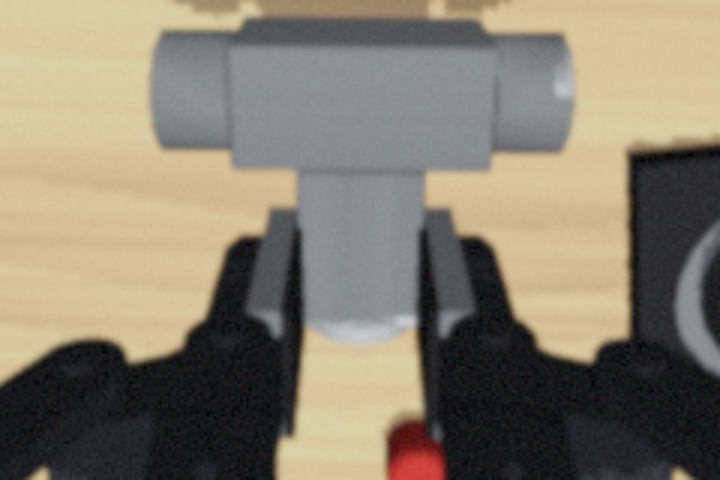

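Held level. The grip point is about 15.5 mm along the stem, so I aim the TCP 15.5 mm past the nest origin.

Emit:
{"fn": "apply_moves", "kwargs": {"motion": [12,9,-1,0,38,30,-2,1,67,53,-4,2,97,77,-5,3,128,100,-7,3.7]}}

```text
time_s: 31.75
tool_pos: [0.4766, -0.135, 0.103]
tool_rot: [[0.019, 1.0, -0.001], [1.0, -0.019, 0.0], [0.0, -0.001, -1.0]]
force: [1.0, -0.3, -1.5]
grip_width: 0.0194
```

Emit:
{"fn": "apply_moves", "kwargs": {"motion": [27,18,-1,1,54,37,-3,2,80,55,-4,2,107,73,-5,3,134,91,-7,3.7]}}

```text
time_s: 32.25
tool_pos: [0.5698, -0.0027, 0.1097]
tool_rot: [[0.083, 0.997, -0.002], [0.997, -0.083, 0.0], [-0.0, -0.002, -1.0]]
force: [0.4, -1.0, -1.7]
grip_width: 0.0197
```

Emit:
{"fn": "apply_moves", "kwargs": {"motion": [32,19,-1,1,64,38,-3,2,96,57,-5,3,128,76,-6,3.7,139,86,-7,3.7]}}

```text
time_s: 32.75
tool_pos: [0.6679, 0.1305, 0.1162]
tool_rot: [[0.145, 0.989, -0.001], [0.989, -0.145, 0.001], [0.0, -0.001, -1.0]]
force: [0.7, -0.6, -2.3]
grip_width: 0.0196
```

Run:
```python
from h import *
im,ps=wrist("pics/w14.png")
print(ctrl.sense()["grip_width"])
a=np.radians(-8.5);u=np.array([np.cos(a),np.sin(a)]);v=np.array([-u[1],u[0]])
for sx,sy in((0,0),(-47,54),(-47,-54),(47,54),(47,-54)):
    q=np.array([653,128.9])+sx*u+sy*v; print((sx,sy),project([*(q/1e3),.011],ps).round(1))
cv2.imwrite("pics/w14c.png",cv2.resize(im[70:330,200:440],None,fx=2.3,fy=2.3)[:,:,::-1])
plan(668.3,126.6,25,81.5,35)
```

```text
0.019998853439680976
(0, 0) [314.8 181.5]
(-47, 54) [378.4 128. ]
(-47, -54) [250.9 127.6]
(47, 54) [371.7 229.6]
(47, -54) [258.  229.3]
call 1 / 1 [-4.4  0.  91.2  0.2]
```

No more viewing, so I measure the nest's visible edges numerically.

Run:
```python
from h import *
im=cv2.imread("pics/w14.png"); V=cv2.GaussianBlur(im.max(2),(3,3),0)
for r in(140,150,160): 
    d=np.nonzero(V[r]<75)[0]; d=d[(d>200)&(d<430)]; print("row",r,d.min(),d.max())
for c in(270,290,335,355):
    d=np.nonzero(V[:230,c]<75)[0]; d=d[d>90]; print("col",c,d.min() if len(d) else None)
# tee in hand: bright/grey runs at bar rows
for r in (195,205,215): print(r,V[r,235:400:5])
```

```text
row 140 255 376
row 150 256 375
row 160 256 375
col 270 130
col 290 130
col 335 130
col 355 130
195 [207 207 207 157 139 137 134 131 120 139 139 140 139 139 138 139 140 140
 140 139 138 138 137 136 138 138 129 135 134 133 142 169 191]
205 [207 207 207 155 134 136 138 139 126 137 137 137 137 137 137 137 138 138
 138 137 138 138 137 136 136 137 118 136 139 149 192 183 193]
215 [202 200 198 186 114 116 117 120 117 134 134 134 135 134 135 136 135 135
 135 135 134 135 135 135 135 134 110 118 118 122 129 193 206]
```

Block edges are at columns 256/375 and row 130, square to the jaws and within 1–2 mm of the prediction. Lowering.

Emit:
{"fn": "apply_moves", "kwargs": {"motion": [-1,0,20,0,-3,0,48,0,-4,1,73,0,-4,1,86,0,-4,1,90,0]}}

```text
time_s: 33.3
tool_pos: [0.6658, 0.1229, 0.0256]
tool_rot: [[0.147, 0.989, -0.004], [0.989, -0.147, -0.001], [-0.001, -0.003, -1.0]]
force: [-0.7, 0.4, -0.8]
grip_width: 0.0196
```

Emit:
{"fn": "apply_moves", "kwargs": {"motion": [0,0,1,0,0,0,3,0,0,0,5,0,0,0,6,0,0,0,7,0]}}

```text
time_s: 33.8
tool_pos: [0.6675, 0.1235, 0.0213]
tool_rot: [[0.147, 0.989, 0.001], [0.989, -0.147, 0.0], [0.0, 0.001, -1.0]]
force: [-0.2, 0.3, -1.4]
grip_width: 0.0194
```

Emit:
{"fn": "apply_moves", "kwargs": {"motion": [0,0,0.5,0,0,0,1,0,0,0,1.5,0,0,0,1.5,0,0,0,1.5,0]}}

```text
time_s: 34.3
tool_pos: [0.6673, 0.1234, 0.0193]
tool_rot: [[0.147, 0.989, -0.0], [0.989, -0.147, 0.0], [0.0, -0.0, -1.0]]
force: [1.1, 0.1, -1.1]
grip_width: 0.0199
```

Emit:
{"fn": "apply_moves", "kwargs": {"motion": [1,0,0,0,2,0,0,0,2.5,0,0.5,0,2.5,0,1,0,2.5,0,1,0]}}

```text
time_s: 34.8
tool_pos: [0.6676, 0.1259, 0.0182]
tool_rot: [[0.147, 0.989, -0.0], [0.989, -0.147, 0.0], [0.0, -0.0, -1.0]]
force: [-0.4, -0.4, -1.5]
grip_width: 0.0197
```

Emit:
{"fn": "apply_moves", "kwargs": {"motion": [0,0,0.5,0,0,0,1,0,0,0,1.5,0,0,0,1.5,0,0,0,1.5,0]}}

```text
time_s: 35.3
tool_pos: [0.6677, 0.1259, 0.0168]
tool_rot: [[0.147, 0.989, 0.0], [0.989, -0.147, 0.0], [0.0, -0.0, -1.0]]
force: [0.5, 0.5, -1.7]
grip_width: 0.0197
```

Emit:
{"fn": "apply_moves", "kwargs": {"motion": [0,0,0.5,0,0,0,1,0,0,0,1.5,0,0,0,1.5,0,0,0,1.5,0]}}

```text
time_s: 35.8
tool_pos: [0.6677, 0.1259, 0.0153]
tool_rot: [[0.147, 0.989, -0.0], [0.989, -0.147, 0.0], [0.0, -0.0, -1.0]]
force: [-0.2, 0.4, -1.0]
grip_width: 0.0197
```

Emit:
{"fn": "apply_moves", "kwargs": {"motion": [0,0,0.5,0,0,0,1,0,0,0,1,0,0,0,1,0,0,0,1,0]}}

```text
time_s: 36.3
tool_pos: [0.6678, 0.1259, 0.0151]
tool_rot: [[0.147, 0.989, 0.001], [0.989, -0.147, 0.0], [0.0, 0.001, -1.0]]
force: [-1.7, -1.0, 4.7]
grip_width: 0.0197
```

Emit:
{"fn": "apply_moves", "kwargs": {"motion": [0,0,0.5,0,0,0,1,0,0,0,1,0,0,0,1,0,0,0,1,0]}}

```text
time_s: 36.8
tool_pos: [0.6678, 0.1259, 0.015]
tool_rot: [[0.147, 0.989, 0.001], [0.989, -0.147, 0.0], [0.0, 0.001, -1.0]]
force: [-4.6, -0.4, 13.1]
grip_width: 0.0196
```

Contact at TCP 15.0 mm, which is the 10 mm grasp height plus the 5 mm floor. Release and retreat.

Emit:
{"fn": "apply_moves", "kwargs": {"motion": [0,0,0,0,0,0,0,0,0,0,0,0,0,0,0,0,0,0,-4,0], "fingers": 1}}

```text
time_s: 37.3
tool_pos: [0.6672, 0.1258, 0.0167]
tool_rot: [[0.147, 0.989, -0.001], [0.989, -0.147, -0.0], [-0.0, -0.001, -1.0]]
force: [-0.1, -0.2, 0.1]
grip_width: 0.0851
```

Emit:
{"fn": "apply_moves", "kwargs": {"motion": [0,0,-15,0,0,0,-45,0,0,0,-90,0,0,0,-120,0,0,0,-140,0]}}

```text
time_s: 37.8
tool_pos: [0.6686, 0.1261, 0.1606]
tool_rot: [[0.147, 0.989, 0.003], [0.989, -0.147, 0.001], [0.001, 0.003, -1.0]]
force: [-0.3, -0.2, -0.7]
grip_width: 0.0853
```

Emit:
{"fn": "apply_moves", "kwargs": {"motion": [0,0,0,0,0,0,0,0,0,0,0,0,0,0,0,0,0,0,0,0]}}

```text
time_s: 38.3
tool_pos: [0.6672, 0.1258, 0.1562]
tool_rot: [[0.147, 0.989, -0.002], [0.989, -0.147, -0.0], [-0.0, -0.002, -1.0]]
force: [0.5, 0.5, 1.0]
grip_width: 0.0851
```

Run:
```python
from h import *
im,ps=wrist("pics/w15.png")
a=np.radians(-8.5);u=np.array([np.cos(a),np.sin(a)]);v=np.array([-u[1],u[0]]);N=np.array([653,128.9])
V=cv2.GaussianBlur(im,(3,3),0).max(2)
def grid(z,xs,ys):
    for x in xs:
        print(f"{x:4d}",*[f"{V[tuple(project([*((N+x*u+y*v)/1e3),z],ps).round().astype(int)[::-1])]:3d}" for y in ys])
print("brightness on plane z=27 mm, rows nest x, cols nest y")
ys=list(range(-56,57,4)); print("    ",*[f"{y:3d}" for y in ys]); grid(.027,range(-50,51,4),ys)
```

```text
brightness on plane z=27 mm, rows nest x, cols nest y
     -56 -52 -48 -44 -40 -36 -32 -28 -24 -20 -16 -12  -8  -4   0   4   8  12  16  20  24  28  32  36  40  44  48  52  56
 -50 147 146 144 145 144 145 145 145 146 147 147 146 147 147 148 146 145 145 144 142 142 140 141 144 144 145 169 199 200
 -46 148 145  42  41  39  41  39  40  44  45  45  46  43  42  43  41  44  41  42  41  43  42  41  44  43  43  49 183 200
 -42 153 143  27  26  28  25  27  24  23  21  24  24  23  25  24  26  27  25  24  25  27  24  23  24  24  26  26 185 199
 -38 148 144  31  24  20  26  29  28  29  29  25  27  27  28  26  25  31  26  29  27  33  27  30  28  28  23  23 192 199
 -34 149 147  35  23  32  84  86  85  87  85  84  85  84  87  86  86  87  85  87  86 105  87  88  86  34  27  26 172 200
 -30 153 151  27  27  27  88  88  90  87  85  82  83  84  83  86  84  84  84  86  85  90  88  88  89  49  23  26 179 200
 -26 151 147  27  21  29  86 120 117 116 128 133 133 133 133 132 133 156 149 132 131 118 113 110  91  46  25  29 186 200
 -22 145 175  38  25  22  91 130 132 128 131 134 134 134 134 134 133 137 136 1
[... 1520 characters left out ...]
 42  42  38  40  38  37  42  42  46  54  53  39  38  43  39  38  36  40  39  40  37  38 171 199
  34 198 195  47  38  42  39  38  39  40  39  40  38  40  40  39  40  40  41  37  40  40  41  39  39  39  39  39 174 200
  38 198 195  58  46  47  45  45  45  46  45  47  43  44  45  46  47  43  42  42  42  41  42  42  40  42  40  45 182 200
  42 197 196 164 162 162 162 163 165 164 166 166 164 166 165 165 164 158 159 158 160 158 157 159 159 158 158 159 193 200
  46 197 198 198 199 200 200 200 200 199 200 199 201 200 200 200 199 200 200 200 200 200 200 200 200 200 200 200 200 200
  50 199 199 200 200 199 199 200 200 200 200 200 200 200 200 201 200 200 200 201 200 200 200 200 199 199 200 200 199 200
```

The tee's bar and stem lie inside the T slot, with grey floor visible on both sides of the stem. The arm is clear, so I hand in.

Run:
```python
from plant import ctrl
s=ctrl.sense(); print(s["time_s"],s["force"].round(1),abs(s["qvel"]).max().round(3),s["tool_pos"].round(3)); print(ctrl.close_job())
```

```text
38.35 [ 0.3 -1.1 -0.2] 0.005 [0.667 0.126 0.156]
the job is handed in; nothing more can be done
None
```

All four accessories are in their own nests, and I handed the job in at 38.4 s of the 104 s allowed. I placed them in the listed order: large ring, small ring, limiter, tee. Each was lowered until the wrist force showed contact with the floor (10–19 N), then released. The arm finished at rest above the bench, gripper open and touching nothing.

**Rings:** wrist pictures after each release show both inside their recesses, with floor visible around the small one.

**Limiter:** it is in the black nest and measured about 3 mm off lengthwise and 2 mm off sideways, within the 7 mm play.

**Tee:** brightness samples show the bar and stem inside the T slot, with floor visible on both sides of the stem. Its contact height matched lying flat on the floor.

**Not checked:**
- I had used up the 16 viewable pictures, so the tee was checked only by numbers.
- I took no last overall top view, so the first three rest on the check made right after each was placed.
- The small ring showed the highest contact force, about 19 N.

No check failed. The largest disagreement was 2–3 mm, between the top-camera and in-hand estimates of where I had gripped the tee. I split the difference.

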